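# Turn the spice carousel to the salt and hold it

### The job

Turn the spice carousel gently until the salt shaker (the low one with the domed top, now towards the back) is at the front, in line with the tongue that sticks out of the carousel's foot. Leave all four jars standing in their wells without touching them, and leave the other things on the worktop alone. Finish with the fingers gripping the knob on top of its post, holding the turntable still so that someone can take the salt.

Things in the scene. Friction and masses are not known exactly. Their poses are not given: they have to be found in the camera images.
- turntable (a joint): Angle of the turntable on its upright axle, rad, growing anticlockwise seen from above. It turns both ways for more than a full turn with light friction (about 0.03 Nm), has no spring and no click stops. It reads 0 at the start, wherever the jars stand: the front is marked by the tongue.
- carousel: Fixed foot of the spice carousel, stuck to the worktop: dark wooden disc 210 mm across and 12 mm thick. Origin on the turning axis at worktop height; z up; its own -x axis points to the carousel's front, along the tongue.
- knob: Round wooden grip knob, 40 mm diameter (43 mm over its fine ribs, which are for looks only) and 36 mm high, on a 16 mm steel post in the middle of the turntable, firmly joined to it. Origin: centre of its underside, 175 mm above the worktop, on the turning axis; its top is at 211 mm. The tallest jars reach 135 mm, so the fingers can take it from above at any yaw.
- table_centre (a point): Centre of the turntable's top face, on the turning axis. The pale wooden turntable is 244 mm across, its top 30 mm above the worktop, with four round steel wells (inner diameter 48 mm, 20 mm high) at equal angles, their centres 85 mm from the axis.
- front_place (a point): Point fixed to the foot, not to the turntable: where the middle of a jar's underside is when its well is exactly at the front, 85 mm from the axis towards the tongue and 30 mm above the worktop.
- tongue_tip (a point): Top of the small steel stud on the tongue, 150 mm from the axis, 17 mm high. The tongue is a 34 mm wide, 12 mm thick wooden tab with a round end, which sticks out of the foot from under the turntable and marks the front; it points roughly to the robot, up to about 30 degrees to either side.
- shaker: Salt shaker, glass with a domed, pierced top, 44 mm diameter, 90 mm high: the lowest of the four things in the wells and the only one with a domed top. Origin: centre of its underside. Stands loose in one of the wells; at the start it is in the back half, 95 to 180 degrees of turn away from the front, to either side.
- onion: Loose onion 75 mm across standing on the worktop left of the carousel. Origin: underside. To be left alone.
- mug: Loose mug, 84 mm body, 91 mm high, on the worktop at the left. Origin: underside. To be left alone.
- tin: Loose food tin, 75 mm diameter, 58 mm high, on the worktop right of the carousel, in front of the sink. Origin: underside. To be left alone.
- spice_a: Spice jar with a flat-topped dark screw cap, 41 mm diameter, 105 mm high, loose in one of the four wells. Origin: centre of its underside.
- spice_b: Spice jar with a flat-topped dark screw cap, 41 mm diameter, 105 mm high, loose in one of the four wells. Origin: centre of its underside.
- spice_c: Spice jar with a flat-topped dark screw cap, 41 mm diameter, 105 mm high, loose in one of the four wells. Origin: centre of its underside.
There are look-alikes about, which are no part of the job. Leave any orange or yellow look-alike of the spice_b alone.

How it is judged:
By the outcome, as a careful person would: the job done as asked, in the order asked, and still so for the second after the job is handed in, while the arm keeps its last pose, push and grip.
It also fails if it takes over 51 s, if anything falls off the work surface, if the arm or the gripper's body presses on something with over 40 N, if the wrist force passes 120 N, or if a joint passes its speed limit or range.

### The arm

A 6-joint arm with a two-finger parallel gripper is mounted at the origin on a cart in front of the work surface, level with it; the furniture and walls round the work are solid. World frame = base frame: x ahead of the robot, y to its left, z up, the work surface at z = 0. Lengths are in mm, angles in rad, forces in N, time in s.
With the tool pointing down it reaches from about 300 to 750 mm from the base axis. Payload 8.5 kg.
Tool frame: the origin (TCP) lies midway between the tips of the shut fingers; the grasp point (between the pads) lies bot.tcp_to_grasp behind it (bot.tcp_to_grasp is the distance from the TCP to the grasp point, in mm); z points along the fingers, y is the line along which they close (so a half turn about z gives the same grasp; the last joint's range is limited). The gripper opens to 85 mm and grips with 20 to 120 N. Pads are 22 mm wide; open, the fingers measure 114 mm over their backs; the gripper's body (76 mm by 85 mm) begins 54 mm behind the grasp point. The pads swing forward as they close: fully open they stand 13 mm farther back than shut.
Start: joints at [1.048, 0.381, 1.297, -0, 1.464, -0.215], TCP at [166.621, 524.135, 231.322] pointing down, gripper open.
Joint ranges: [-3.11, 3.11], [-0.89, 2.33], [0.22, 2.48], [-1.42, 4.56], [0.17, 2.85], [-2.88, 2.88]. Speed limits (rad/s): [2.39, 2.39, 3.14, 3.14, 3.14, 3.14].

### API

Orientations are given as a rotation vector (axis times angle).
In Python, from cell import bot, get_image, calibration gives the robot as it stands.
- The arm moves only by the shell command python3 -m jog 'ROWS' [OPENING] [FORCE]. ROWS is JSON, a list of rows, each a list of 2 entries, a list of its own where there are three numbers: the shift along the world's x, y, z in m, then the turn, a rotation vector about the world's x, y, z in rad. In form: [[[tx, ty, tz], [wx, wy, wz]], ...]. A call has 1 to 20 rows; each row shifts and turns the commanded pose from where the row before left it; what a row does not reach is not made up. A row lasts 1/10 s, in which the tool goes at most 50 mm and 8.59 degrees, less where a joint would pass 70% of its speed; a pose out of reach is approached as far as the arm can. A call is refused whole if a number of a shift passes 0.05 or a number of a turn 0.15, either way. A call with a gripper value outside its range is refused whole. OPENING is the gripper command: -1 is fully open, 1 is shut, values between are in proportion, set as the call begins (- or left out, the last holds). The fingers move at their own pace and stop on an object; FORCE is the grip in N (left out, the last holds). Time passes only in rows, so rows that do not move let the fingers close. It gives the time, the measured TCP pose, the force, the opening and the grip force at its end, in the units of the state.
- bot.observe(): the state, without advancing time (a new reading comes with each control period).
- get_image(name): name is "side" or "top" or "wrist"; returns (picture, depth): 400x640x3 uint8, red, green, blue; 400x640 float32, mm along the optical axis (not along the pixel's ray), 0 where there is no reading.
- calibration(name): a dict with "camera_matrix" (3x3 intrinsics, pixels), "extrinsics" (4x4, takes a point from camera to world coordinates); the wrist camera has in their place "hand_eye" (4x4, takes a point from camera to tool coordinates, whose origin is the TCP and whose axes are the flange's). Camera axes: x right, y down, z forward; pixel columns grow to the right and rows downward; lengths in mm; the calibration is good to about 2 mm. A picture is of the moment at which its call begins: read the wrist's pose just before it. calibration takes no time and is no camera call.
- bot.close_job(): hands the job in; it is judged then, once.
The state is a dict: "clock": time; "joints": joint angles; "qd": joint speeds; "joint_torque": joint torques, N m; "tool_pos": TCP position; "tool_rot": TCP orientation; "force": force on the tool from outside, world axes, zero at the start; "moment": the same for the moment, N m; "width": finger opening in mm; "grip_force": force on a finger pad.
Only numpy, scipy, OpenCV 4.12 (cv2) and the standard library are available. Lean on these libraries where they do the work, as an engineer would, in place of code of your own. Each camera call takes 0.05 s, during which the arm holds its last target. There are 200 camera calls.

## Working session

There is one attempt and no reset: what is moved stays moved. The work goes in short steps, Python scripts to look and compute and a shell command to move; the robot and the scene stay as the last step left them, time stands still between calls to the robot, and variables do not carry over. Pictures are saved under pics/ and viewed, at most 10 in all, crops included, and the job is handed in when it is done.

```bash
mkdir -p pics
python3 - <<'E'
from cell import bot,get_image,calibration
import cv2,numpy as np
print(bot.observe(),bot.tcp_to_grasp)
for n in("top","side"):
    p,d=get_image(n);cv2.imwrite(f"pics/{n}0.png",p[:,:,::-1]);np.save(f"pics/{n}0.npy",d)
    print(n,calibration(n))
E
```

```text
{'clock': 0.0, 'joints': array([ 1.04770288e+00,  3.81202207e-01,  1.29826070e+00,  6.61412782e-05,
        1.46360863e+00, -2.15280728e-01]), 'qd': array([ 0.0003124 ,  0.00182006,  0.0005117 , -0.00166809,  0.00047269,
        0.00167053]), 'joint_torque': array([-5.68552514e-04, -4.48451078e+01, -2.31281930e+01, -2.16373087e-04,
        4.77290319e-03, -1.76399243e-05]), 'tool_pos': array([166.46276446, 523.89852559, 230.7084698 ]), 'tool_rot': array([-4.81524248e-01, -3.10386794e+00,  2.12882485e-03]), 'force': array([-0.20505768,  0.28098399,  0.16714136]), 'moment': array([-0.03760888,  0.00717076,  0.04142527]), 'grip_force': 0.0, 'width': 85.04058782030387} 18.700000000000003
top {'camera_matrix': array([[492.14540293,   0.        , 311.81087336],
       [  0.        , 492.14540293, 187.36039669],
       [  0.        ,   0.        ,   1.        ]]), 'extrinsics': array([[-3.39369168e-01, -8.32976298e-01,  4.37011504e-01,
        -1.70853580e+02],
       [-9.40641648e-01,  3.02826823e-01, -1.53261886e-01,
         4.09377158e+02],
       [-4.67528729e-03, -4.63083580e-01, -8.86302284e-01,
         1.54250365e+03],
       [ 0.00000000e+00,  0.00000000e+00,  0.00000000e+00,
         1.00000000e+00]])}
side {'camera_matrix': array([[508.6454411 ,   0.        , 318.94101471],
       [  0.        , 508.6454411 , 199.58361218],
       [  0.        ,   0.        ,   1.        ]]), 'extrinsics': array([[ 4.29414029e-02, -6.73392744e-01,  7.38036752e-01,
        -6.67234618e+02],
       [-9.98869163e-01, -1.38484007e-02,  4.54820583e-02,
         6.85396335e+01],
       [-2.04066594e-02, -7.39155216e-01, -6.73225916e-01,
         1.20583409e+03],
       [ 0.00000000e+00,  0.00000000e+00,  0.00000000e+00,
         1.00000000e+00]])}
```

View pics/top0.png

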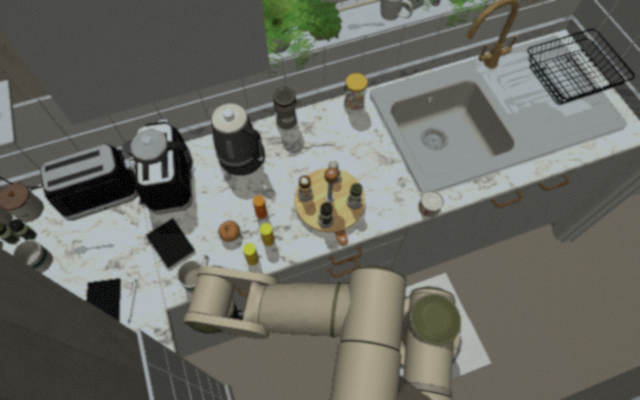

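View pics/side0.png

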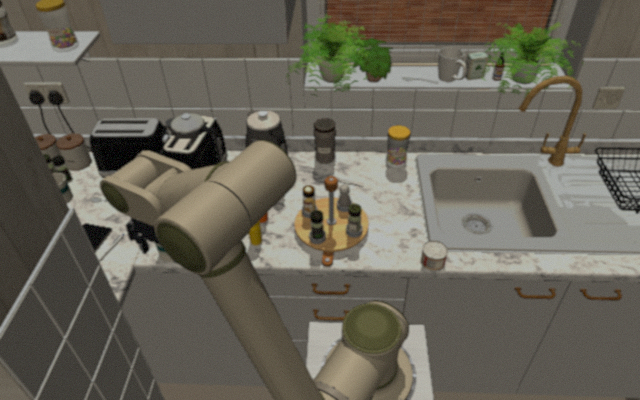

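Top: turntable around (330,198), tongue at (341,238). Side: knob (331,183), tongue (327,257), the pale shaker probably at (344,197). I'll enlarge both.

Run:
```python
import cv2,numpy as np
a=cv2.imread("pics/top0.png")[150:250,280:380];b=cv2.imread("pics/side0.png")[170:270,280:380]
cv2.imwrite("pics/crop0.png",np.hstack([cv2.resize(x,None,fx=4,fy=4,interpolation=cv2.INTER_CUBIC) for x in(a,b)]))
```

```text
(no output)
```

View pics/crop0.png

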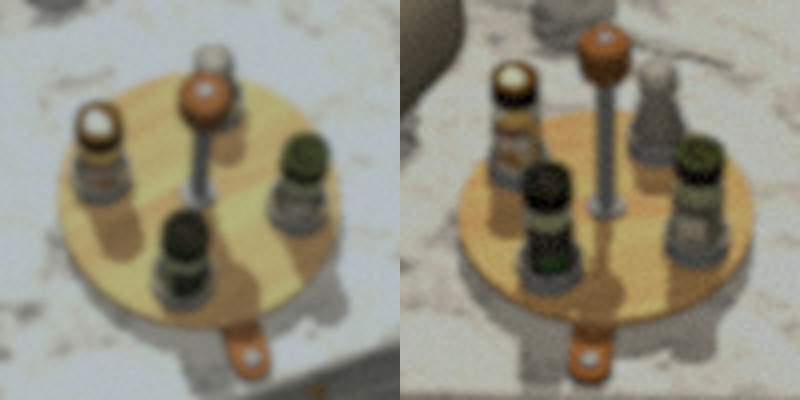

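```bash
cat > h.py <<'E'
import numpy as np
from cell import calibration
def ray(n,u,v,z):
    c=calibration(n);K=c["camera_matrix"];E=c["extrinsics"]
    d=E[:3,:3]@np.linalg.inv(K)@[u,v,1];return E[:3,3]+d*(z-E[2,3])/d[2]
E
python3 - <<'E'
from h import *
P={"top":dict(ox=280,oy=150,knob=(206,88),stud=(252,358),base=(199,193),shaker=(212,52),j1=(99,120),j2=(185,224),j3=(305,147)),
"side":dict(ox=280,oy=170,knob=(206,36),stud=(190,358),base=(206,208),shaker=(258,67),j1=(115,75),j2=(147,175),j3=(299,150))}
Z=dict(knob=211,stud=17,base=32,shaker=118,j1=135,j2=135,j3=135)
for n,p in P.items():
    q={k:ray(n,p["ox"]+(p[k][0]+.5)/4-.5,p["oy"]+(p[k][1]+.5)/4-.5,Z[k])[:2] for k in Z}
    c=q["knob"]
    for k in q:
        d=q[k]-c;print(n,k,q[k].round(1),np.hypot(*d).round(1),np.degrees(np.arctan2(d[1],d[0])).round(1))
E
```

```text
top knob [517.  104.1] 0.0 0.0
top stud [364.4 115.3] 153.1 175.8
top base [515.2 105.4] 2.3 143.9
top shaker [595.7  65.7] 87.6 -26.0
top j1 [558.1 179.1] 85.5 61.3
top j2 [446.6 146.3] 82.1 149.1
top j3 [477.9  31.1] 82.8 -118.2
side knob [518.7 102.8] 0.0 0.0
side stud [364.9 112. ] 154.0 176.6
side base [513.5 103.4] 5.2 173.0
side shaker [591.   62.5] 82.8 -29.1
side j1 [559.3 177.1] 84.7 61.3
side j2 [444.4 146. ] 86.0 149.8
side j3 [474.6  30.6] 84.6 -121.4
```

The salt is at about −29.5° and the front at about 176.4°, so the turn is roughly −154° (clockwise). The axis is near (516,104). I'll move above the knob first.

```bash
python3 -m jog '[[[0.01,-0.013,0.01],[0,0,0]],[[0.022,-0.026,0.01],[0,0,0]],[[0.022,-0.026,0.01],[0,0,0]],[[0.022,-0.026,0.01],[0,0,0]],[[0.022,-0.026,0.01],[0,0,0]],[[0.022,-0.026,0],[0,0,0]],[[0.022,-0.026,0],[0,0,0]],[[0.022,-0.026,0],[0,0,0]],[[0.022,-0.026,0],[0,0,0]],[[0.022,-0.026,0],[0,0,0]],[[0.022,-0.026,0],[0,0,0]],[[0.022,-0.026,0],[0,0,0]],[[0.022,-0.026,0],[0,0,0]],[[0.022,-0.026,0],[0,0,0]],[[0.022,-0.026,0],[0,0,0]],[[0.02,-0.026,0],[0,0,0]],[[0.012,-0.017,0],[0,0,0]],[[0,0,0],[0,0,0]],[[0,0,0],[0,0,0]]]' -1 30
python3 - <<'E'
from cell import bot,get_image,calibration
import cv2,numpy as np
print(bot.observe())
p,d=get_image("wrist");cv2.imwrite("pics/w1.png",p[:,:,::-1]);np.save("pics/w1.npy",d);print(calibration("wrist"))
E
```

```text
clock: 2.0
tool_pos: [516.2, 103.6, 281.6]
tool_rot: [-0.483, -3.104, -0.0]
force: [-0.0, 1.0, 0.0]
width: 85.5
grip_force: 0.0
{'clock': 2.0, 'joints': array([-2.70062818e-02,  3.07324575e-01,  1.26333993e+00,  1.15861438e-04,
        1.57116631e+00, -1.28896488e+00]), 'qd': array([ 0.02787673, -0.00797206,  0.00743907,  0.00300242, -0.00246502,
        0.00530414]), 'joint_torque': array([-1.27109684e+00, -4.08413780e+01, -2.42451257e+01, -6.05291594e-02,
       -3.14423663e-02, -4.94189293e-02]), 'tool_pos': array([516.21669122, 103.62822321, 281.58114358]), 'tool_rot': array([-4.83156854e-01, -3.10396313e+00, -1.32972078e-04]), 'force': array([-0.03853934,  1.01072022,  0.02225621]), 'moment': array([ 0.0114914 , -0.01205767,  0.00907647]), 'grip_force': 0.0, 'width': 85.5047607236512}
{'camera_matrix': array([[315.08077746,   0.        , 321.79088374],
       [  0.        , 315.08077746, 201.38032224],
       [  0.        ,   0.        ,   1.        ]]), 'hand_eye': array([[ 2.25714502e-04, -9.54594766e-01, -2.97907339e-01,
         7.56553360e+01],
       [ 9.99999841e-01,  3.69573122e-04, -4.26569224e-04,
         1.12806317e+00],
       [ 5.17299294e-04, -2.97907195e-01,  9.54594697e-01,
        -1.41197162e+02],
       [ 0.00000000e+00,  0.00000000e+00,  0.00000000e+00,
         1.00000000e+00]])}
```

View pics/w1.png

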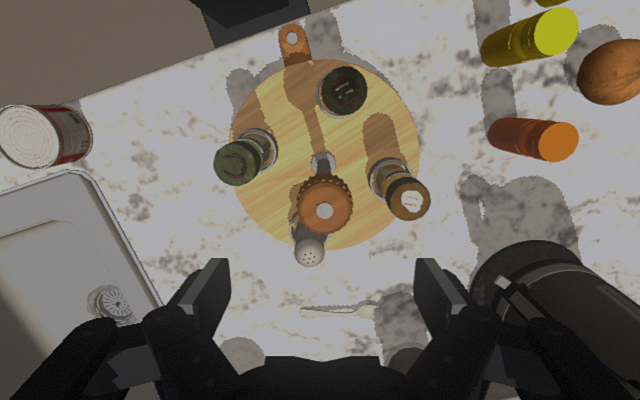

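Wrist view: stud (292,39), knob centre (325,211), salt dome (310,253), and jar caps at (345,91), (237,163) and (409,202). A kettle sits lower right, so I'll check clearance to it too.

Run:
```python
from h import *
from scipy.spatial.transform import Rotation as R
c=calibration("wrist");K=c["camera_matrix"]
T=np.eye(4);T[:3,:3]=R.from_rotvec([-.483157,-3.103963,-.000133]).as_matrix();T[:3,3]=[516.2,103.6,281.6];E=T@c["hand_eye"]
D=np.load("pics/w1.npy")
def atz(u,v,z):
    d=E[:3,:3]@np.linalg.inv(K)@[u,v,1];return E[:3,3]+d*(z-E[2,3])/d[2]
def dep(u,v):
    return E[:3,3]+E[:3,:3]@np.linalg.inv(K)@[u,v,1]*D[v,u]
c0=None
for k,u,v,z in[("knob",325,211,211),("stud",292,39,17),("shaker",309,255,119),("jA",345,91,135),("jB",237,163,135),("jC",410,202,135),("post base",323,163,31)]:
    p=atz(u,v,z);c0=p if c0 is None else c0;d=p-c0
    print(k,p.round(1),dep(u,v).round(1),np.hypot(*d[:2]).round(1),np.degrees(np.arctan2(d[1],d[0])).round(1))
m=D>0;v,u=np.nonzero(m);P=E[:3,3]+(np.c_[u,v,np.ones(len(u))]*D[m][:,None])@np.linalg.inv(K).T@E[:3,:3].T
r=np.hypot(P[:,0]-516,P[:,1]-104);
for lo in(60,100,130,160,200,240,300):
    s=(r>lo)&(r<lo+40)&(v<255);q=P[s];print(lo,q[:,2].max().round())
s=(u>500)&(v>290)&(P[:,2]>100);print(P[s].min(0),P[s].max(0),r[s].min())
# turntable disc centre from depth at z~30
s=(abs(P[:,2]-30)<4)&(r<140);hull=__import__("cv2").minEnclosingCircle(P[s,:2].astype("f4"));print(hull)
```

```text
knob [514.9 107.5 211. ] [514.8 107.5 211.4] 0.0 0.0
stud [366.1 116.1  17. ] [365.7 116.   14.9] 149.1 176.7
shaker [587.6  67.5 119. ] [588.4  67.2 117.5] 83.0 -28.8
jA [441.  149.6 135. ] [441.  149.7 134.4] 85.1 150.3
jB [470.9  37.  135. ] [471.1  36.5 133.2] 83.1 -122.0
jC [556.2 180.5 135. ] [557.  180.9 132.9] 83.9 60.5
post base [513.2 107.1  31. ] [506.6 109.1  68.6] 1.7 -168.0
60 136.0
100 136.0
130 17.0
160 12.0
200 107.0
240 107.0
300 59.0
[521.57750475 155.43317261 100.01192512] [764.2821737  406.60043358 369.47617661] 54.25550130590099
((514.1544799804688, 106.82740783691406), 121.54344177246094)
```

Run:
```python
from h import *
c=calibration("top");K=c["camera_matrix"];E=c["extrinsics"];D=np.load("pics/top0.npy")
for u,v in[(230,112),(232,122),(245,140),(255,150),(262,160),(285,95)]:
    p=E[:3,3]+E[:3,:3]@np.linalg.inv(K)@[u,v,1]*D[v,u];print(p.round(),np.hypot(*(p[:2]-[515,107])).round())
```

```text
[812. 341. 254.] 378.0
[781. 345. 241.] 357.0
[752. 320. 165.] 318.0
[758. 293.  78.] 306.0
[747. 277.  17.] 287.0
[883. 136. 166.] 369.0
```

```bash
python3 -m jog '[[[-0.001,0.003,-0.01],[0,0,0]],[[0,0,-0.02],[0,0,0]],[[0,0,-0.02],[0,0,0]],[[0,0,-0.02],[0,0,0]],[[0,0,-0.02],[0,0,0]],[[0,0,-0.01],[0,0,0]],[[0,0,-0.006],[0,0,0]],[[0,0,0],[0,0,0]],[[0,0,0],[0,0,0]]]' -1 30
```

```text
clock: 2.95
tool_pos: [515.9, 107.3, 176.0]
tool_rot: [0.481, 3.103, 0.0]
force: [-0.8, 0.3, 0.7]
width: 85.5
grip_force: 0.0
```

```bash
python3 -m jog '[[[0,0,0],[0,0,0]],[[0,0,0],[0,0,0]],[[0,0,0],[0,0,0]],[[0,0,0],[0,0,0]],[[0,0,0],[0,0,0]],[[0,0,0],[0,0,0]],[[0,0,0],[0,0,0]],[[0,0,0],[0,0,0]],[[0,0,0],[0,0,0]],[[0,0,0],[0,0,0]]]' 1 30; python3 -c "
from cell import bot;o=bot.observe();print(o['joints'],o['force'],o['moment'])"
```

```text
clock: 3.95
tool_pos: [515.3, 105.8, 176.0]
tool_rot: [0.482, 3.104, -0.005]
force: [-3.2, -7.8, 5.9]
width: 39.4
grip_force: 30.8
[-0.02128386  0.38775105  1.4563666  -0.00307051  1.29780415 -1.2831893 ] [-3.17531397 -7.75362     5.90135307] [-1.29565583  0.66510415  0.10374059]
```

```bash
python3 -m jog '[[[0,-0.0015,0],[0,0,0]],[[0,0,0],[0,0,0]],[[0,0,0],[0,0,-0.01]],[[0,0,0],[0,0,-0.02]],[[0,0,0],[0,0,-0.03]],[[0,0,0],[0,0,-0.04]],[[0,0,0],[0,0,-0.05]],[[0,0,0],[0,0,-0.06]],[[0,0,0],[0,0,-0.06]],[[0,0,0],[0,0,-0.06]],[[0,0,0],[0,0,-0.06]],[[0,0,0],[0,0,-0.06]],[[0,0,0],[0,0,-0.06]],[[0,0,0],[0,0,-0.05]],[[0,0,0],[0,0,-0.04]],[[0,0,0],[0,0,-0.03]],[[0,0,0],[0,0,-0.02]],[[0,0,0],[0,0,-0.01]],[[0,0,0],[0,0,0]],[[0,0,0],[0,0,0]]]' - 30
python3 - <<'E'
from cell import bot,get_image
import cv2
o=bot.observe();print(o['joints'],o['force'],o['moment'],o['tool_rot'])
p,d=get_image("side");cv2.imwrite("pics/s2.png",cv2.resize(p[150:290,240:420,::-1],None,fx=4,fy=4))
E
```

```text
clock: 5.95
tool_pos: [514.6, 104.8, 176.0]
tool_rot: [-1.461, -2.78, 0.004]
force: [-6.8, -5.2, 7.3]
width: 39.4
grip_force: 31.0
[-0.02367923  0.38683382  1.45784709 -0.0020028   1.29881614 -0.62604101] [-6.79159924 -5.16836643  7.3485764 ] [-0.82247213  1.1390564  -0.00759199] [-1.46131415 -2.7800749   0.00404228]
```

View pics/s2.png

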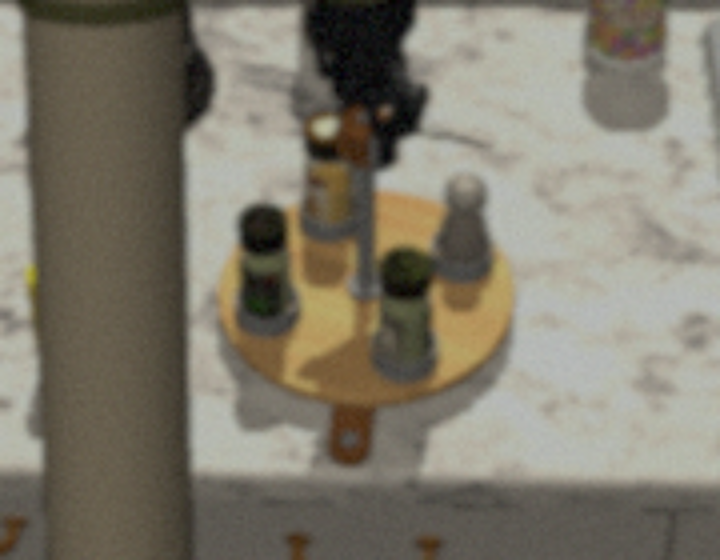

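The turntable follows, and all four jars stand clear. Continuing.

```bash
python3 -m jog '[[[0,0,0],[0,0,-0.01]],[[0,0,0],[0,0,-0.02]],[[0,0,0],[0,0,-0.03]],[[0,0,0],[0,0,-0.04]],[[0,0,0],[0,0,-0.05]],[[0,0,0],[0,0,-0.06]],[[0,0,0],[0,0,-0.06]],[[0,0,0],[0,0,-0.06]],[[0,0,0],[0,0,-0.06]],[[0,0,0],[0,0,-0.06]],[[0,0,0],[0,0,-0.06]],[[0,0,0],[0,0,-0.06]],[[0,0,0],[0,0,-0.06]],[[0,0,0],[0,0,-0.06]],[[0,0,0],[0,0,-0.06]],[[0,0,0],[0,0,-0.06]],[[0,0,0],[0,0,-0.06]],[[0,0,0],[0,0,-0.06]],[[0,0,0],[0,0,-0.06]],[[0,0,0],[0,0,-0.06]]]' - 30 &&  python3 -m jog '[[[0,0,0],[0,0,-0.06]],[[0,0,0],[0,0,-0.06]],[[0,0,0],[0,0,-0.06]],[[0,0,0],[0,0,-0.06]],[[0,0,0],[0,0,-0.06]],[[0,0,0],[0,0,-0.06]],[[0,0,0],[0,0,-0.06]],[[0,0,0],[0,0,-0.06]],[[0,0,0],[0,0,-0.06]],[[0,0,0],[0,0,-0.06]],[[0,0,0],[0,0,-0.06]],[[0,0,0],[0,0,-0.05]],[[0,0,0],[0,0,-0.04]],[[0,0,0],[0,0,-0.03]],[[0,0,0],[0,0,-0.02]],[[0,0,0],[0,0,-0.01]],[[0,0,0],[0,0,0]],[[0,0,0],[0,0,0]]]' - 30
python3 - <<'E'
from cell import bot,get_image
import cv2
o=bot.observe();print(o['joints'],o['force'],o['moment'],o['tool_rot'])
p,d=get_image("side");cv2.imwrite("pics/s3.png",cv2.resize(p[150:290,240:420,::-1],None,fx=4,fy=4,interpolation=cv2.INTER_CUBIC))
p,d=get_image("top");cv2.imwrite("pics/t3.png",cv2.resize(p[130:260,260:400,::-1],None,fx=4,fy=4,interpolation=cv2.INTER_CUBIC))
E
```

```text
clock: 8.0
tool_pos: [512.8, 104.7, 175.9]
tool_rot: [-2.659, -1.67, 0.01]
force: [-16.2, -6.8, 13.5]
width: 39.2
grip_force: 31.6
clock: 9.8
tool_pos: [511.9, 105.8, 175.9]
tool_rot: [-3.102, -0.491, 0.013]
force: [-20.7, -2.0, 14.8]
width: 39.2
grip_force: 31.6
[-2.27065717e-02  3.85233568e-01  1.46066971e+00 -4.46415849e-04
  1.30382276e+00  1.23393590e+00] [-20.71661795  -2.03952464  14.7714002 ] [-0.01708391  3.03866198 -0.02411571] [-3.10184259 -0.49146502  0.01268658]
```

View pics/s3.png

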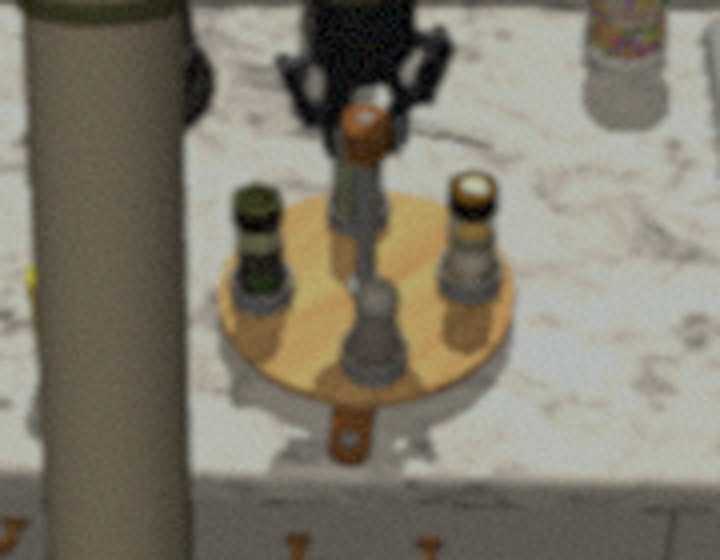

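View pics/t3.png

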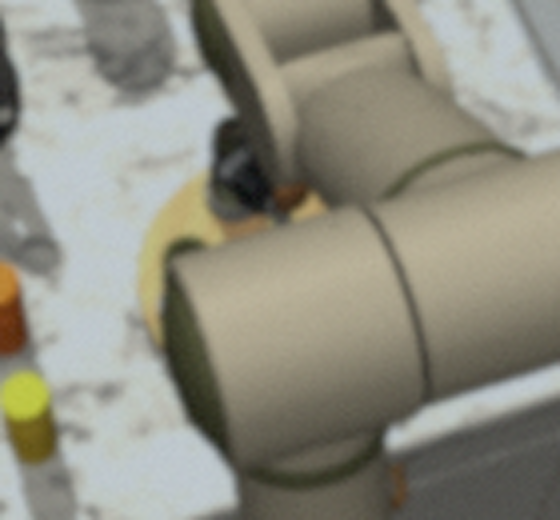

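Nearly there. The salt is at (376,290) in the crop, slightly right of the stud at (349,438), and the jars stand. The side force comes from the off-centre grasp, so I'll ease that and measure what's left.

```bash
python3 -m jog '[[[-0.001,0,0],[0,0,0]],[[-0.001,0,0],[0,0,0]],[[-0.001,0,0],[0,0,0]],[[0,0,0],[0,0,-0.02]],[[0,0,0],[0,0,-0.03]],[[0,0,0],[0,0,-0.03]],[[0,0,0],[0,0,-0.03]],[[0,0,0],[0,0,-0.02]],[[0,0,0],[0,0,-0.01]],[[0,0,0],[0,0,0]],[[0,0,0],[0,0,0]],[[0,0,0],[0,0,0]]]' - 30
python3 - <<'E'
from h import *
from cell import bot,get_image
import cv2
for n,(ka) in {"before":dict(stud=(349,438),shaker=(376,289),jl=(257,195),jr=(473,183))}.items():
    c=np.array([516.5,103.5])
    for k,z in dict(stud=17,shaker=119,jl=135,jr=135).items():
        u,v=ka[k];p=ray("side",240+(u+.5)/4-.5,150+(v+.5)/4-.5,z)[:2]-c;print(k,np.hypot(*p).round(1),np.degrees(np.arctan2(p[1],p[0])).round(1))
o=bot.observe();print(o['joints'],o['force'],o['moment'],o['tool_rot'],o['tool_pos'])
p,d=get_image("side");cv2.imwrite("pics/s4.png",p[:,:,::-1])
w,d=get_image("wrist");cv2.imwrite("pics/w4.png",w[:,:,::-1]);np.save("pics/w4.npy",d)
a=cv2.resize(p[160:280,280:380,::-1],None,fx=4,fy=4,interpolation=cv2.INTER_CUBIC)
b=cv2.resize(w[:,:,::-1],(384,240));b=cv2.copyMakeBorder(b,0,240,0,0,cv2.BORDER_CONSTANT)
cv2.imwrite("pics/c4.png",np.hstack([a,b]))
E
```

```text
clock: 11.1
tool_pos: [511.9, 106.0, 175.9]
tool_rot: [-3.129, -0.272, 0.002]
force: [-5.5, 0.6, 8.1]
width: 39.3
grip_force: 30.9
stud 151.9 176.5
shaker 92.0 -173.6
jl 85.1 93.5
jr 85.3 -81.7
[-2.28679403e-02  3.82244573e-01  1.46550808e+00  8.85710684e-04
  1.29505628e+00  1.37420744e+00] [-5.52312717  0.60580073  8.08506218] [ 0.54281179  0.98774804 -0.00957434] [-3.12880478e+00 -2.72074088e-01  1.75192120e-03] [511.85442736 106.04314458 175.94377179]
```

View pics/c4.png

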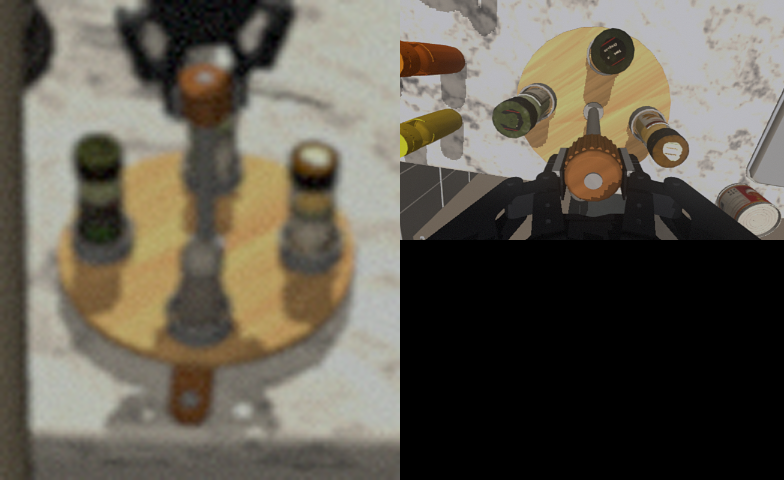

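Run:
```python
from h import *
import cv2
from scipy.spatial.transform import Rotation as R
c=np.array([516.5,103.5])
for k,(u,v,z) in dict(stud=(190,400,17),shaker=(206,250,119),jl=(99,150,135),jr=(314,154,135)).items():
    p=ray("side",280+(u+.5)/4-.5,160+(v+.5)/4-.5,z)[:2]-c;print("side",k,np.hypot(*p).round(1),np.degrees(np.arctan2(p[1],p[0])).round(1))
w=calibration("wrist");K=w["camera_matrix"]
T=np.eye(4);T[:3,:3]=R.from_rotvec([-3.1288,-.27207,.00175]).as_matrix();T[:3,3]=[511.85,106.04,175.94];E=T@w["hand_eye"]
D=np.load("pics/w4.npy");Q=[]
for k,u,v,z in[("knob",322,302,211),("back",353,86,135),("left",188,195,135),("right",456,252,135)]:
    d=E[:3,:3]@np.linalg.inv(K)@[u,v,1];p=E[:3,3]+d*(z-E[2,3])/d[2]
    Q.append(p[:2]);print(k,p.round(1),(E[:3,3]+d*D[v,u])[2].round(1))
Q=np.array(Q);e=Q[2]-Q[3];print("L-R axis-90.. salt angle",np.degrees(np.arctan2(e[1],e[0]))+90)
for r in Q[1:]:
    d=r-(Q[2]+Q[3])/2;print(np.degrees(np.arctan2(d[1],d[0])),np.hypot(*d))
i=cv2.imread("pics/w4.png")[20:290,150:500];cv2.imwrite("pics/w4c.png",cv2.resize(i,None,fx=2.2,fy=2.2,interpolation=cv2.INTER_CUBIC))
```

```text
side stud 153.8 176.9
side shaker 92.7 -178.3
side jl 83.7 89.5
side jr 85.0 -90.3
knob [514.4 107.1 211. ] 211.6
back [599.2 104.9 135. ] 133.6
left [521.6 190.3 135. ] 133.6
right [513.1  20.1 135. ] 134.2
L-R axis-90.. salt angle 177.12777525266876
-0.20212984096399417 81.88459823197489
87.12777525266876 85.1971670816015
-92.87222474733126 85.19716708160149
```

View pics/w4c.png

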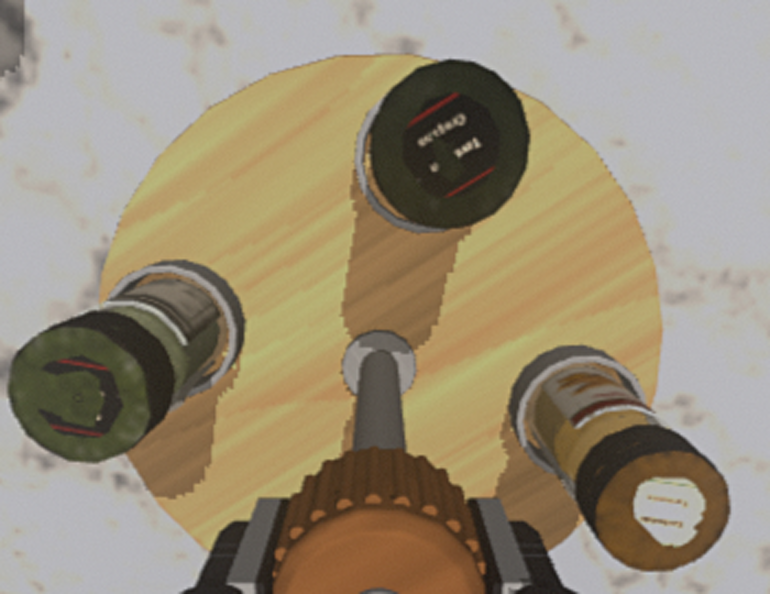

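Run:
```python
from h import *
from scipy.spatial.transform import Rotation as R
from scipy.optimize import least_squares
w=calibration("wrist");K=w["camera_matrix"]
def meas(rv,t,pts):
    T=np.eye(4);T[:3,:3]=R.from_rotvec(rv).as_matrix();T[:3,3]=t;E=T@w["hand_eye"];o=[]
    for u,v,z in pts:
        d=E[:3,:3]@np.linalg.inv(K)@[u,v,1];o.append((E[:3,3]+d*(z-E[2,3])/d[2])[:2])
    return np.array(o)
def fit(q,off,r):
    off=np.radians(off);r=np.array(r)
    f=lambda x:((x[:2]+r[:,None]*np.c_[np.cos(x[2]+off),np.sin(x[2]+off)])-q).ravel()
    s=least_squares(f,[515,106,np.radians(x0)]);print(s.x[:2].round(1),np.degrees(s.x[2]).round(2),s.fun.round(1))
x0=177
q=meas([-3.1288,-.27207,.00175],[511.85,106.04,175.94],[(355.5,85,135),(185.5,198.2,135),(449,252.7,135),(376/2.2+150,363/2.2+20,31)])
fit(q,[180,-90,90,0],[85,85,85,0])   # end: salt angle
x0=-30
q=meas([-.483157,-3.103963,-.000133],[516.2,103.6,281.6],[(309,255,119),(345,91,135),(237,163,135),(410,202,135),(325,211,211)])
fit(q,[0,180,-90,90,0],[85,85,85,85,0])
d=meas([-.483157,-3.103963,-.000133],[516.2,103.6,281.6],[(292,39,17)])[0];print(d)
for c in([514.9,107.5],[514.1,106.8],[514.5,106]):print(np.degrees(np.arctan2(*(d-c)[::-1])))
```

```text
[515.3 108. ] 177.32 [ 0.3  0.3 -0.   1.2 -0.5 -1.3  0.3 -0.3]
[512.4 107.3] -29.98 [ 0.  -1.6 -0.5  1.3  0.8 -2.2  0.4  1.5 -0.7  1. ]
[364.55194882 114.97626822]
177.1532316816107
176.87057289993265
176.5742184669711
```

About 1–1.3° remains. Final trim.

```bash
python3 -m jog '[[[-0.0005,0,0],[0,0,0]],[[-0.0005,0,0],[0,0,-0.005]],[[0,0,0],[0,0,-0.01]],[[0,0,0],[0,0,-0.005]],[[0,0,0],[0,0,0]],[[0,0,0],[0,0,0]],[[0,0,0],[0,0,0]],[[0,0,0],[0,0,0]]]' - 40
python3 - <<'E'
from cell import bot,get_image
import cv2
o=bot.observe();print(o['force'],o['moment'],o['tool_rot'],o['qd'].round(3))
p,d=get_image("side");cv2.imwrite("pics/s5.png",cv2.resize(p[160:280,270:390,::-1],None,fx=5,fy=5,interpolation=cv2.INTER_CUBIC))
E
```

```text
clock: 12.0
tool_pos: [511.9, 106.1, 176.0]
tool_rot: [-3.131, -0.24, -0.002]
force: [-0.8, 2.3, 6.5]
width: 39.5
grip_force: 39.7
[-0.81158968  2.265502    6.48394552] [8.34392327e-01 3.68390879e-01 7.57373914e-05] [-3.13139132e+00 -2.40381086e-01 -2.02072782e-03] [ 0.     0.    -0.    -0.001  0.001 -0.001]
```

View pics/s5.png

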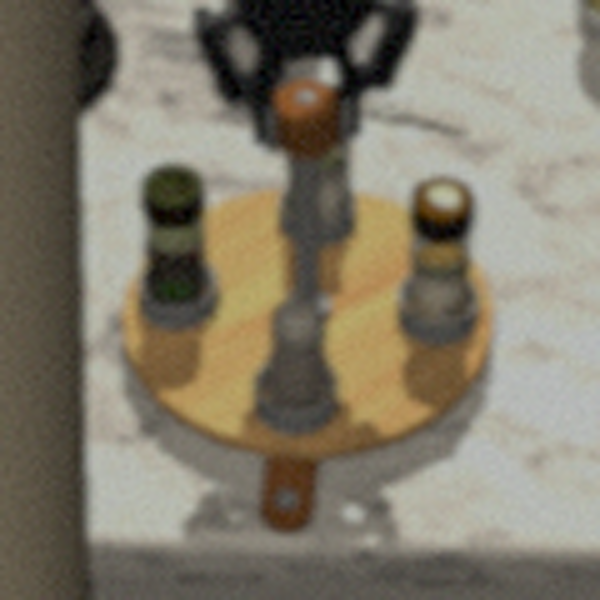

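The salt stands on the line from the post foot through the stud (297,405 against the expected 298), all four jars are standing, and the knob is held steady. Handing in.

```bash
python3 -c "
from cell import bot;print(bot.close_job())"
```

```text
the job is handed in; nothing more can be done
None
```

The job is handed in: I turned the carousel about 154° clockwise, the salt shaker is in line with the tongue to within about 1° by my measurements, all four jars are standing in their wells, and the gripper is holding the knob at 40 N.

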